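# Draw a glass cover plate off the stack and close the developing tank

### The arm

A 6-joint arm with a two-finger parallel gripper is mounted at the origin on the work surface. World frame = base frame: x ahead of the robot, y to its left, z up, the work surface at z = 0. Lengths are in m, angles in degrees, forces in N, time in s.
With the tool pointing down it reaches from about 0.3 to 0.75 m from the base axis. Payload 8.5 kg.
Tool frame: the origin (TCP) lies at the very end of the fingers, on their centre line; the grasp point (between the pads) lies 19 mm behind it; z points along the fingers, y is the line along which they close (so a half turn about z gives the same grasp; the last joint's range is limited). The gripper opens to 85 mm and grips with 20 to 120 N. Pads are 22 mm wide; open, the fingers measure 114 mm over their backs; the gripper's body (76 mm by 85 mm) begins 54 mm behind the grasp point. The pads swing forward as they close: fully open they stand 13 mm farther back than shut.
Start: joints at [-81.778, 21.807, 74.336, -0, 83.858, -12.336], TCP at [0.193, -0.515, 0.231] pointing down, gripper open.
Joint ranges: [-178.18, 178.18], [-50.72, 133.34], [12.68, 142.11], [-81.47, 261.47], [9.98, 163.14], [-165.26, 165.26]. Speed limits (degrees/s): [136.94, 136.94, 180, 180, 180, 180].

### API

Orientations are given as a 3x3 rotation matrix whose columns are the frame's x, y, z axes.
In Python, from rig import observe, cams, ticket gives the robot as it stands.
- The arm moves only by the tool move_arm, never from a script. Its arguments are lists of equal length, an entry for each row: "jaw": the finger opening in cm, from 0 to 8.54; "dp": the shift along the tool's x, y, z in cm, a list of three; "turn": the turn, a rotation vector about the tool's x, y, z in rad, a list of three. In form: {"jaw": [jaw, ...], "dp": [[tx, ty, tz], ...], "turn": [[wx, wy, wz], ...]}. A call has 1 to 12 rows; each row shifts and turns the commanded pose from where the row before left it, along the tool's axes as they then stand; what a row does not reach is not made up. A row lasts 1/12 s, in which the tool goes at most 41.7 mm and 7.16 degrees, less where a joint would pass 70% of its speed; a pose out of reach is approached as far as the arm can. A call is refused whole if a number of a shift passes 4.17 or a number of a turn 0.125, either way. A call with a gripper value outside its range is refused whole. The fingers move at their own pace and stop on an object; "force" is the grip in N (left out, the last holds). Time passes only in rows, so rows that do not move let the fingers close. It gives the time, the measured TCP pose, the force, the opening and the grip force at its end, in the units of the state.
- observe(): the state, without advancing time (a new reading comes with each control period).
- cams.get_image(name): name is "scene" or "top"; returns (picture, depth): 400x640x3 uint8, red, green, blue; 400x640 float32, m along the optical axis (not along the pixel's ray), 0 where there is no reading.
- cams.calibration(name): a dict with "vertical_fov" (degrees; the focal length in pixels is half the picture's height over the tangent of half this angle, whatever the lens; pixels are square), "cx", "cy" (the principal point, pixels), "view" (4x4, takes a point from world to camera coordinates). Camera axes: x right, y up, looking along -z (the intrinsics and any distortion apply to the point x, -y, -z); pixel columns grow to the right and rows downward; lengths in m; the calibration is good to about 2 mm. A picture is of the moment at which its call begins. calibration takes no time and is no camera call.
- ticket.close_job(): hands the job in; it is judged then, once.
Trained networks look in the newest picture that a camera, given by its name, has taken for a name from the list of things; names that differ only in an ending like _2 or _b are one class to them, and where a whole thing is asked for, a point or a joint stands for the part that bears it (a point fixed in the world has none). Each returns a list of dicts, best first, with "p" (0 to 1); they miss things now and then, are a little off and sometimes report something else, mostly with a low value. They report only what shows in the picture. A call takes as long as a camera call. They do not tell look-alikes from the thing itself.
- cams.spot_in(camera, query): "box" ([centre column, centre row, width, height] as shares, 0 to 1, of the picture: columns of its width, rows of its height, round what is visible of it).
- cams.outline_of(camera, query): "mask" (400x640 bool, what is visible of it) and "box" ([centre column, centre row, width, height] as shares, 0 to 1, of the picture: columns of its width, rows of its height, round what is visible of it).
- cams.mark_of(camera, query): "location" ([column, row] as shares, 0 to 1, of the picture: columns of its width, rows of its height: a listed point, or the origin of a listed thing).
The state is a dict: "time_s": time; "q": joint angles; "qvel": joint speeds; "joint_efforts": joint torques, N m; "position": TCP position; "tool_rot": TCP orientation; "ft_force": force on the tool from outside, world axes, zero at the start; "wrist_torque": the same for the moment, N m; "grip_width": finger opening in m; "gripper_force": force on a finger pad.
Only numpy, scipy, OpenCV 4.12 (cv2) and the standard library are available. Lean on these libraries where they do the work, as an engineer would, in place of code of your own. Each camera call takes 0.05 s, during which the arm holds its last target. There are 200 camera calls.

### The job

One of the two glass developing tanks still stands open: close it with the top glass plate from the stack in the plate holder. With a fingertip, slide only that plate out over the holder's open front, until a good third of it overhangs but it still lies flat on the stack; then pinch the overhanging part by its two long sides, lift it clear and lay it gently on the open tank, centred and square to it, so that the mouth is fully covered. Leave the other plates in the holder, and the tanks, the other tank's cover, the bottles and the rubber bulb where they are.

Things in the scene. Friction and masses are not known exactly. Their poses are not given: they have to be found in the camera images.
- riser: fixed white bench riser, 200 mm deep (x) x 112 wide (y), deck 80 mm above the bench, carrying an open-fronted plate holder: two 3 mm steel side rails along the whole depth, inner faces at y = +-35 mm, tops 107 mm above the bench, and a low stop across the back (15 mm tall, inner face x = +97 mm). Origin: under its centre, at bench height. Open front: the -x side, at x = -100 mm. Turned up to 0.3 rad
- holder_front (a point): middle of the deck's front edge, 80 mm above the bench, axes as the riser's (x from front to back). Free air below it in front of the riser. Four equal plates lie flat on the deck behind it, between the rails (2 mm play each side), lengths along x; the stack's top is 104 mm above the bench, 3 mm below the rail tops, so the sides cannot be gripped inside the holder
- top_plate: uppermost plate of the stack: frosted pale glass, 160 x 66 x 6 mm, about 155 g. Origin: centre of its underside (98 mm above the bench at first), x along its length, y its width, z up. Starts inside the holder, front end 4 to 32 mm behind holder_front. Only friction holds it: a fingertip can push its back end (the stop behind is lower than its underside) or, pressed on it with 5 to 10 N, draw it along
- low_plate_c: the plate directly under the top one, same size and axes, its top 98 mm above the bench; it stays in the holder. The three lower plates' front ends lie 0 to 4 mm behind holder_front
- low_plate_b: the next plate below; stays
- low_plate_a: the lowest plate, on the deck; stays
- open_tank: the tank to close: rectangular glass twin-trough developing tank, outside 52 mm (x) x 130 mm (y) x 110 mm high, walls 5 mm, about 750 g, loose, open at the top; a white coated plate stands inside, below the rim. Origin: centre of its underside; long side along its y
- open_tank_rim (a point): centre of the open tank's mouth at its flat ground rim, 110 mm above the bench, axes as the tank's. The mouth is 42 mm (x) x 120 mm (y). A centred cover plate, its length along the tank's y, stands out 7 mm over each long side and 15 mm over each end
- covered_tank: a second, identical tank that is already covered; leave it. Origin: centre of its underside, long side along its y
- tank_cover: the cover on the second tank; leave it: frosted glass plate 160 x 66 x 6 mm. Origin: centre of its underside, x along its length
- wash_bottle: a white plastic wash bottle, 70 mm diameter, 217 mm tall with its bent spout that reaches 50 mm to its +x; loose, leave it. Origin: centre of its underside
- amber_bottle: a closed amber reagent bottle, 58 mm diameter, 125 mm tall, loose, leave it. Origin: centre of its underside
- rubber_bulb: an orange-brown rubber suction bulb, 62 mm diameter, its nozzle up, 120 mm tall, loose, leave it. Origin: centre of its underside
Not all that is in view belongs to the job. Of the things that look like the riser, take the one that is farthest to the robot's right at the start.

How it is judged (in metres and radians):
On the way, in this order (a step that is already met when the one before it is completed fails the run):
1. the top plate overhangs the holder's front by at least 45 mm while it still lies flat on the stack (x of top_plate in the frame of holder_front between -0.02 and 0.035 m and z of top_plate in the frame of holder_front between 0.015 and 0.022 m and angle between top_plate's own z axis and vertical below 0.06 rad), for 0.2 s.
2. the top plate, pinched, is lifted clear of the holder (z of top_plate in the frame of holder_front above 0.045 m and contact force between the fingers and top_plate above 1 N), for 0.1 s.
At the end, for the whole second after the job is handed in: The plate rests level on the open tank's rim, centre within 7 mm across and 15 mm along the tank, within 0.08 rad of square, and still; the tank is upright; lower plates overhang at most 30 mm; the other tank moved under 15 mm, its cover on it (15 mm); bottles and bulb moved under 20 mm (x of top_plate in the frame of open_tank_rim between -0.007 and 0.007 m and y of top_plate in the frame of open_tank_rim between -0.015 and 0.015 m and z of top_plate in the frame of open_tank_rim between -0.003 and 0.003 m and angle between the x axis of top_plate and the y axis of open_tank, either way round below 0.08 rad and linear speed of top_plate below 0.01 m/s and angle between top_plate's own z axis and vertical below 0.05 rad and contact force between top_plate and open_tank above 0.3 N and angle between open_tank's own z axis and vertical below 0.03 rad and x of low_plate_a in the frame of holder_front between 0.05 and 0.13 m and x of low_plate_b in the frame of holder_front between 0.05 and 0.13 m and x of low_plate_c in the frame of holder_front between 0.05 and 0.13 m and z of each of low_plate_a, low_plate_b, low_plate_c in the frame of holder_front below 0.016 m and distance of covered_tank from where it was at the start of the episode below 0.015 m and horizontal distance between tank_cover and covered_tank below 0.015 m and distance of each of wash_bottle, amber_bottle, rubber_bulb from where it was at the start of the episode below 0.02 m); the robot touches nothing.
It fails at once if the plate is dropped or thrown onto the tank (it comes down on the rim faster than 0.45 m/s, a drop of some 10 mm) (horizontal distance between top_plate and open_tank_rim below 0.06 m and z of top_plate in the frame of open_tank_rim between 0.0005 and 0.03 m and linear speed of top_plate above 0.45 m/s).
It fails at once if the open tank is shoved 20 mm or more (distance of open_tank from where it was at the start of the episode above 0.02 m).
It fails at once if the covered tank is shoved 15 mm or more (distance of covered_tank from where it was at the start of the episode above 0.015 m).
It fails at once if a lower plate is drawn out to more than 30 mm overhang (x of any of low_plate_a, low_plate_b, low_plate_c in the frame of holder_front below 0.05 m).
It fails at once if a bottle or the rubber bulb is knocked 20 mm or more aside or tipped (distance of any of wash_bottle, amber_bottle, rubber_bulb from where it was at the start of the episode above 0.02 m or angle between any of wash_bottle, amber_bottle, rubber_bulb's own z axis and vertical above 0.3 rad).
It also fails if it takes over 64 s, if anything falls off the work surface, if the arm or the gripper's body presses on something with over 40 N, if the wrist force passes 120 N, or if a joint passes its speed limit or range.

## Working session

There is one attempt and no reset: what is moved stays moved. The work goes in short steps, Python scripts to look and compute and a tool call to move; the robot and the scene stay as the last step left them, time stands still between calls to the robot, and variables do not carry over. Pictures are saved under pics/ and viewed, at most 10 in all, crops included, and the job is handed in when it is done.

Besides the shell and the picture viewer there is one more tool, called after ">>>" in YAML: its name, and indented under it one key for each argument. move_arm: Moves the arm, as the interface text tells. Its arguments: {"type":"object","properties":{"jaw":{"type":"array","items":{"type":"number"}},"dp":{"type":"array","items":{"type":"array","items":{"type":"number"}}},"turn":{"type":"array","items":{"type":"array","items":{"type":"number"}}},"force":{"type":"number"}},"required":["jaw","dp","turn"]}

```bash
mkdir -p pics; ls; python3 - <<'E'
from rig import observe,cams
import cv2,numpy as np
s=observe();print(s['time_s'],s['position'],s['tool_rot'],s['grip_width'])
for n in("scene","top"):
    c=cams.calibration(n);print(n,{k:(v if k!='view' else np.round(v,4).tolist()) for k,v in c.items()})
    im,d=cams.get_image(n);cv2.imwrite(f'pics/{n}0.png',im[:,:,::-1]);np.save(f'pics/{n}0.npy',d)
E
```

```text
pics
0.0 [ 0.19308364 -0.51466427  0.23068568] [[ 9.36318934e-01  3.51150685e-01 -2.25160953e-04]
 [ 3.51150605e-01 -9.36317737e-01  1.53251485e-03]
 [ 3.27321446e-04 -1.51398808e-03 -9.99998800e-01]] 0.08520319491649683
scene {'vertical_fov': 44.42782186783602, 'cx': 318.49640521324903, 'cy': 199.97079475430516, 'view': [[-0.4199, 0.9074, 0.0184, 0.1979], [-0.6318, -0.3068, 0.7118, 0.2754], [0.6515, 0.2873, 0.7021, -1.8198], [0.0, 0.0, 0.0, 1.0]]}
top {'vertical_fov': 54.432515193536005, 'cx': 320.69143248815533, 'cy': 203.59524636928774, 'view': [[0.0272, -0.9991, 0.0311, -0.0154], [0.982, 0.0325, 0.186, -0.5361], [-0.1868, 0.0255, 0.9821, -0.9059], [0.0, 0.0, 0.0, 1.0]]}
```

View pics/scene0.png

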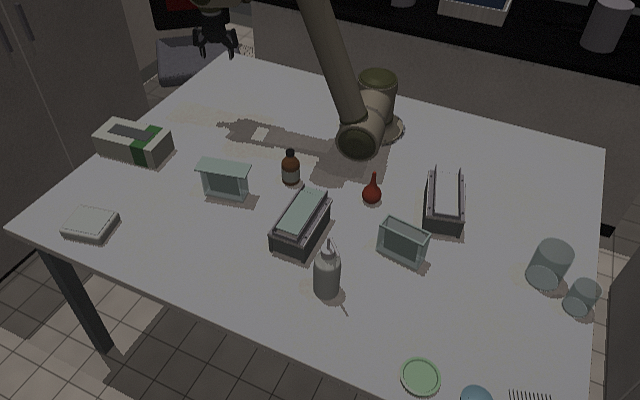

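View pics/top0.png

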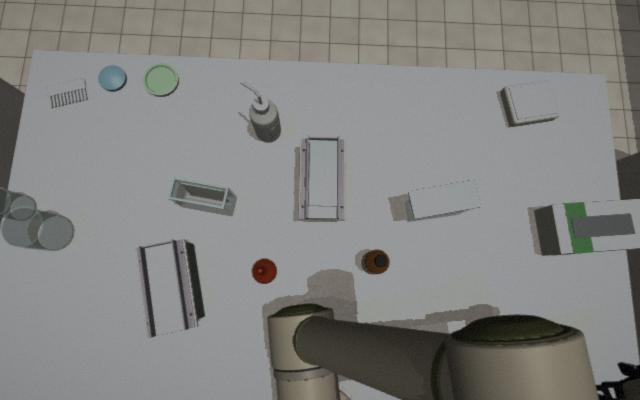

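The scene picture shows two look-alike holders: one with a pale glass stack at scene (300,220) / top (322,178), and another at scene (445,200) / top (170,288). The first is farthest to the robot's right, so I take it. The open tank is at top (202,193), the covered tank at (443,200), the bulb at (264,271), amber at (375,262) and the wash bottle at (264,118). Next I measure and take a close crop.

```bash
cat > h.py <<'E'
import numpy as np,cv2
from rig import cams,observe
def cam(n):
    c=cams.calibration(n);return 200/np.tan(np.radians(c['vertical_fov']/2)),c['cx'],c['cy'],np.array(c['view'])
def cloud(n,d):
    f,cx,cy,V=cam(n);v,u=np.mgrid[0:400,0:640]
    P=np.stack([(u-cx)*d/f,-(v-cy)*d/f,-d,np.ones_like(d)],-1)@np.linalg.inv(V).T
    P=P[...,:3];P[d<=0]=np.nan;return P
def rect(Q):
    (c,s,a)=cv2.minAreaRect((Q[:,:2]*1000).astype(np.float32));return np.round(c,1),np.round(s,1),round(a,2)
def proj(n,p):
    f,cx,cy,V=cam(n);q=V@np.r_[p,1];return cx+f*q[0]/-q[2],cy-f*q[1]/-q[2]
E
python3 - <<'E'
from h import *
P=cloud('top',np.load('pics/top0.npy'));S=cloud('scene',np.load('pics/scene0.npy'))
def sub(P,x0,x1,y0,y1):
    Q=P[y0:y1,x0:x1].reshape(-1,3);return Q[~np.isnan(Q[:,0])]
for nm,b,zs in (('holder',(285,360,125,230),[(.1005,.1055),(.1055,.112),(.07,.086),(.086,.1)]),('otank',(160,245,170,215),[(.106,.115)]),('ctank',(395,490,170,225),[(.111,.121)])):
    Q=sub(P,*b)
    for z0,z1 in zs:
        K=Q[(Q[:,2]>z0)&(Q[:,2]<z1)];print(nm,z0,len(K),K[:,2].mean() if len(K) else 0,rect(K) if len(K)>5 else 0, K[:,:2].min(0),K[:,:2].max(0))
for n in ('amber',(360,392,246,278)),('bulb',(248,280,255,288)),('wash',(240,285,80,145)):
    Q=sub(P,*n[1]);K=Q[Q[:,2]>.03];print(n[0],K[:,:2].min(0),K[:,:2].max(0),K[:,2].max())
for n,i in(('top',cv2.imread('pics/top0.png')),('scene',cv2.imread('pics/scene0.png'))):
    for q in('top_plate','open_tank','riser'):
        pass
a=cv2.imread('pics/top0.png')[120:232,270:375];b=cv2.imread('pics/scene0.png')[175:265,255:345]
cv2.imwrite('pics/crop.png',np.hstack([cv2.resize(a,(400,427)),cv2.resize(b,(400,427))]))
# masks
for q in('top_plate','open_tank','holder_front','open_tank_rim'):
    if q in('holder_front','open_tank_rim'):
        for n in('top','scene'):
            print(q,n,[(np.round(np.array(r['location'])*[640,400],1),round(r['p'],2)) for r in cams.mark_of(n,q)[:3]])
    else:
        for r in cams.outline_of('top',q)[:3]:
            K=P[r['mask']];K=K[~np.isnan(K[:,0])];print(q,r['p'],np.array(r['box'])*[640,400,640,400],rect(K),np.nanmedian(K[:,2]))
E
```

```text
holder 0.1005 1635 0.10341471882736451 (array([5.906e+02, 4.000e-01]), array([194.3,  74.8]), 1.14) [ 0.493475   -0.03894968] [0.68696731 0.03930301]
holder 0.1055 345 0.10671581687319595 (array([5.933e+02, 5.000e-01]), array([196.9,  74.5]), 1.09) [ 0.49560805 -0.03849214] [0.69157462 0.03943351]
holder 0.07 1246 0.08080161005184484 (array([593.2,  -0. ]), array([200.1, 111.8]), 0.91) [ 0.49245242 -0.05740123] [0.69403802 0.05671988]
holder 0.086 553 0.09607545032244034 (array([593.5,   4.9]), array([199.5,  80.8]), 1.05) [ 0.49315423 -0.03702025] [0.69398515 0.04488716]
otank 0.106 413 0.10989286074390184 (array([541.8, 285. ]), array([130.8,  53.2]), 81.04) [0.50675311 0.21673943] [0.57636279 0.35334405]
ctank 0.111 1914 0.11543692057531747 (array([ 545.3, -283.6]), array([ 66.3, 161.1]), 11.99) [ 0.49747419 -0.36788675] [ 0.59242078 -0.19953797]
amber [ 0.36954179 -0.16167648] [ 0.42757435 -0.10430314] 0.12893858442258888
bulb [0.34091991 0.10401501] [0.39840135 0.16164462] 0.12061921509767526
wash [0.70415578 0.10918936] [0.77178436 0.18538457] 0.22313083234608666
top_plate 0.91
[... 175 characters left out ...]
369.7, 135.4]), array([57.4, 62.9]), 1.63) 0.04960738879897242
top_plate 0.23 [321.92  179.36   46.976  81.92 ] (array([6.092e+02, 2.000e-01]), array([232.2, 111.6]), 0.88) 0.08151690111880616
open_tank 0.98 [201.984 198.4    66.368  39.4  ] (array([556.1, 305.5]), array([176.1,  77.5]), 81.97) 0.07153486435539036
open_tank 0.61 [326.016 212.24   30.4    14.68 ] (array([508.4,  -0.6]), array([68.4, 29.1]), 89.52) 0.09760272507575363
holder_front top [(array([174. , 334.9]), 0.72), (array([318.1, 218.1]), 0.66)]
holder_front scene [(array([312.5, 190.1]), 0.71), (array([449.8, 172.2]), 0.65)]
open_tank_rim top [(array([198. , 190.4]), 0.67)]
open_tank_rim scene [(array([403. , 230.5]), 0.61)]
```

View pics/crop.png

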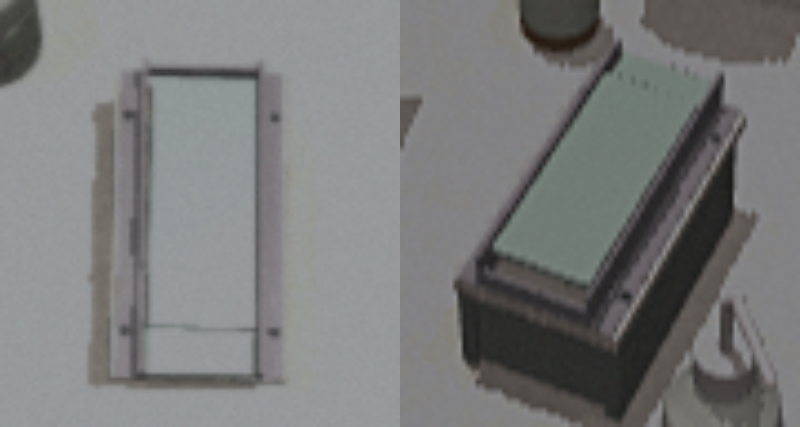

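The crop confirms the pick: frosted top plate inside the rails, its front end about 29 mm behind the open front, which faces the robot. Measured:
- Riser at (0.593, 0), yaw about 1°, front edge at x=0.493.
- Plate centre x=0.602, back end 0.682.
- Tank centre (0.542, 0.285), long axis at 81°.

Heights and sizes agree with the given values. Moving off.

>>> move_arm:
  jaw: [0,0,0,0,0,0,0,0,0,0,0,0]
  dp:
    - [0,0,0]
    - [0,0,0]
    - [0,0,0]
    - [2.6,-2.53,0.15]
    - [2.6,-2.53,0.15]
    - [2.6,-2.53,0.15]
    - [2.6,-2.53,0.15]
    - [2.6,-2.53,0.15]
    - [2.6,-2.53,0.15]
    - [2.6,-2.53,0.15]
    - [2.6,-2.53,0.15]
    - [2.6,-2.53,0.15]
  turn:
    - [0,0,0.114]
    - [0,0,0.114]
    - [0,0,0.114]
    - [0,0,0]
    - [0,0,0]
    - [0,0,0]
    - [0,0,0]
    - [0,0,0]
    - [0,0,0]
    - [0,0,0]
    - [0,0,0]
    - [0,0,0]

```text
time_s: 1.4
position: [0.4243, -0.2819, 0.2179]
tool_rot: [[1.0, 0.017, 0.0], [0.017, -1.0, -0.0], [0.0, 0.0, -1.0]]
ft_force: [-0.4, -0.5, 0.6]
grip_width: -0.0
gripper_force: 0.0
```

>>> move_arm:
  jaw: [0,0,0,0,0,0,0,0,0,0,0,0]
  dp:
    - [2.6,-2.53,0.15]
    - [2.6,-2.53,0.15]
    - [2.6,-2.53,0.15]
    - [2.6,-2.53,0.15]
    - [2.6,-2.53,0.15]
    - [2.6,-2.53,0.15]
    - [2.6,-2.53,0.15]
    - [2.6,-2.53,0.15]
    - [2.6,-2.53,0.15]
    - [2.6,-2.53,0.15]
    - [2.6,-2.53,0.15]
    - [0,0,0]
  turn:
    - [0,0,0]
    - [0,0,0]
    - [0,0,0]
    - [0,0,0]
    - [0,0,0]
    - [0,0,0]
    - [0,0,0]
    - [0,0,0]
    - [0,0,0]
    - [0,0,0]
    - [0,0,0]
    - [0,0,0]

```text
time_s: 2.4
position: [0.707, 0.0047, 0.1993]
tool_rot: [[1.0, 0.022, -0.001], [0.022, -1.0, 0.002], [-0.001, -0.002, -1.0]]
ft_force: [0.2, -0.6, -0.2]
grip_width: -0.0001
gripper_force: 0.0
```

>>> move_arm:
  jaw: [0,0,0,0,0,0,0]
  dp:
    - [0,0.15,2.4]
    - [0,0,2.4]
    - [0,0,2.4]
    - [0,0,1.6]
    - [0,0,0.95]
    - [0,0,0]
    - [0,0,0]
  turn:
    - [0,0,0]
    - [0,0,0]
    - [0,0,0]
    - [0,0,0]
    - [0,0,0]
    - [0,0,0]
    - [0,0,0]

```text
time_s: 2.98
position: [0.7048, -0.002, 0.1043]
tool_rot: [[1.0, 0.017, 0.0], [0.017, -1.0, -0.0], [0.0, 0.0, -1.0]]
ft_force: [-0.6, 0.1, 0.8]
grip_width: -0.0002
gripper_force: 0.0
```

```bash
python3 - <<'E'
from h import *
im,d=cams.get_image('scene')
print(observe()['position'],observe()['ft_force'])
cv2.imwrite('pics/s1.png',cv2.resize(im[130:270,230:370,::-1],(600,600),interpolation=cv2.INTER_CUBIC))
E
```

```text
[ 0.7051301  -0.00199391  0.10515176] [ 0.0758453  -0.36656456  0.2060416 ]
```

View pics/s1.png

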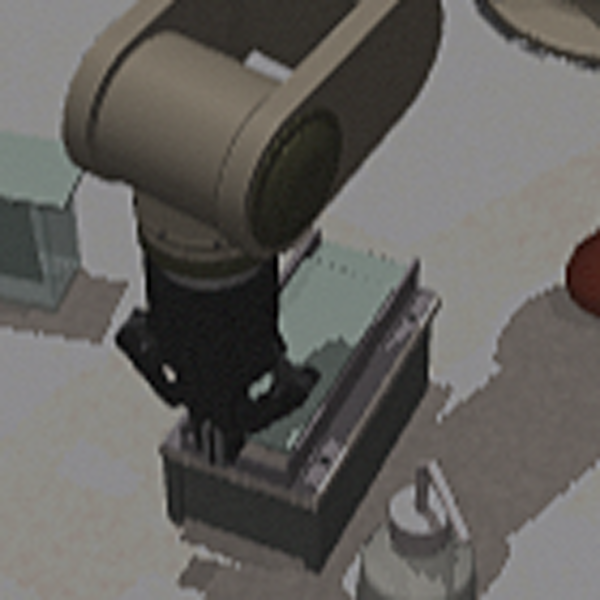

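The closed fingertips stand just behind the plate's back end (crop ~(220,440)), over the low stop. I lower a little and check.

>>> move_arm:
  jaw: [0,0,0,0]
  dp:
    - [0,-0.3,0.25]
    - [0,0,0]
    - [0,0,0]
    - [0,0,0]
  turn:
    - [0,0,0]
    - [0,0,0]
    - [0,0,0]
    - [0,0,0]

```text
time_s: 3.37
position: [0.7047, 0.0013, 0.1018]
tool_rot: [[1.0, 0.017, 0.001], [0.017, -1.0, -0.0], [0.001, 0.0, -1.0]]
ft_force: [-0.0, 0.4, 0.1]
grip_width: 0.0001
gripper_force: 0.0
```

>>> move_arm:
  jaw: [0,0,0,0]
  dp:
    - [-0.6,0,0]
    - [-0.6,0,0]
    - [-0.6,0,0]
    - [0,0,0]
  turn:
    - [0,0,0]
    - [0,0,0]
    - [0,0,0]
    - [0,0,0]

```text
time_s: 3.7
position: [0.6854, 0.0009, 0.1016]
tool_rot: [[1.0, 0.017, -0.001], [0.017, -1.0, -0.0], [-0.001, -0.0, -1.0]]
ft_force: [0.3, 0.2, -0.1]
grip_width: 0.0
gripper_force: 0.0
```

>>> move_arm:
  jaw: [0,0,0,0,0,0,0,0,0,0,0,0]
  dp:
    - [-0.7,0,0]
    - [-0.7,0,0]
    - [-0.7,0,0]
    - [-0.7,0,0]
    - [-0.7,0,0]
    - [-0.7,0,0]
    - [-0.7,0,0]
    - [-0.6,0,0]
    - [-0.5,0,0]
    - [-0.3,0,0]
    - [-0.2,0,0]
    - [0,0,0]
  turn:
    - [0,0,0]
    - [0,0,0]
    - [0,0,0]
    - [0,0,0]
    - [0,0,0]
    - [0,0,0]
    - [0,0,0]
    - [0,0,0]
    - [0,0,0]
    - [0,0,0]
    - [0,0,0]
    - [0,0,0]

```text
time_s: 4.7
position: [0.6212, -0.0002, 0.1014]
tool_rot: [[1.0, 0.017, -0.0], [0.017, -1.0, -0.0], [-0.0, -0.0, -1.0]]
ft_force: [-0.2, -0.2, 1.9]
grip_width: -0.0
gripper_force: 0.6
```

```bash
python3 - <<'E'
from h import *
for i in range(2):
    im,d=cams.get_image('scene');P=cloud('scene',d);s=observe();print(s['position'],s['ft_force'])
r=[r for r in cams.outline_of('scene','top_plate')][:3]
for q in r:
    K=P[q['mask']];K=K[~np.isnan(K[:,0])];K=K[abs(K[:,2]-.104)<.006];print(q['p'],len(K),rect(K) if len(K)>5 else 0,K.min(0),K.max(0))
cv2.imwrite('pics/s2.png',cv2.resize(im[130:270,230:370,::-1],(600,600),interpolation=cv2.INTER_CUBIC))
E
```

```text
[ 6.21356357e-01 -1.63586043e-04  1.01295215e-01] [ 0.44124223 -0.14760379  1.61356765]
[ 6.21434007e-01 -1.65487577e-04  1.01203965e-01] [0.50912009 0.41071986 1.46092439]
0.96 393 (array([529.6,  -2.1]), array([163.7,  67.8]), 1.87) [ 0.44796982 -0.03378877  0.09888894] [0.61237651 0.03425976 0.10969825]
0.6 86 (array([761.9, 148.7]), array([28.5, 66.9]), 9.63) [0.74230982 0.11339941 0.09805074] [0.77639303 0.17936503 0.1099491 ]
```

View pics/s2.png

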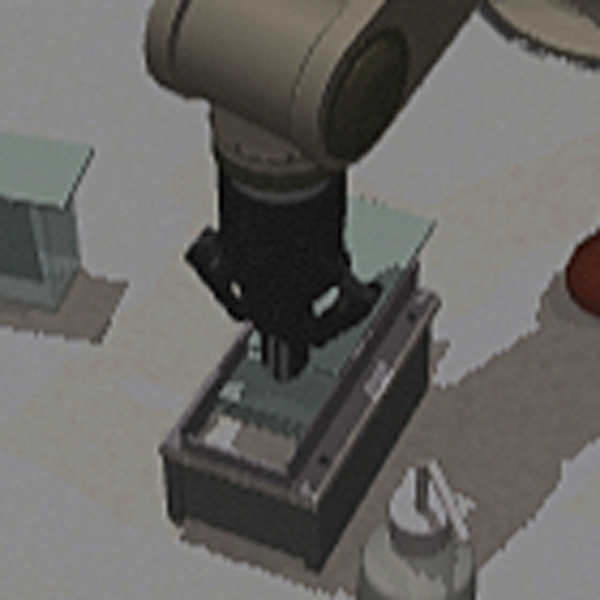

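The plate is sliding out of the front, overhanging about 43 mm (far side of the gripper in the crop, corner at (435,225)), with the lower plates in place. 23 mm more.

>>> move_arm:
  jaw: [0,0,0,0,0,0,0,0,0,0]
  dp:
    - [-0.5,0,-0.05]
    - [-0.5,0,0]
    - [-0.5,0,0]
    - [-0.4,0,0]
    - [-0.2,0,0]
    - [-0.1,0,0]
    - [-0.1,0,0]
    - [0,0,0]
    - [0,0,0]
    - [0,0,0]
  turn:
    - [0,0,0]
    - [0,0,0]
    - [0,0,0]
    - [0,0,0]
    - [0,0,0]
    - [0,0,0]
    - [0,0,0]
    - [0,0,0]
    - [0,0,0]
    - [0,0,0]

```text
time_s: 5.68
position: [0.5986, -0.0006, 0.1018]
tool_rot: [[1.0, 0.017, -0.0], [0.017, -1.0, 0.0], [-0.0, -0.0, -1.0]]
ft_force: [0.7, -0.2, 0.3]
grip_width: 0.0004
gripper_force: 0.2
```

>>> move_arm:
  jaw: [0,0,0,0,0,0,0,0,0]
  dp:
    - [0.5,0,0]
    - [0.5,0,0]
    - [0.5,0,-2]
    - [0,0,-3]
    - [0,0,-3]
    - [0,0,-3]
    - [0,0,0]
    - [0,0,0]
    - [0,0,0]
  turn:
    - [0,0,0]
    - [0,0,0]
    - [0,0,0]
    - [0,0,0]
    - [0,0,0]
    - [0,0,0]
    - [0,0,0]
    - [0,0,0]
    - [0,0,0]

```text
time_s: 6.43
position: [0.6134, -0.0003, 0.2109]
tool_rot: [[1.0, 0.017, -0.001], [0.017, -1.0, 0.0], [-0.001, -0.0, -1.0]]
ft_force: [-0.5, 0.1, -0.6]
grip_width: 0.0001
gripper_force: 0.0
```

```bash
cat > m.py <<'E'
from h import *
def plate(n):
    im,d=cams.get_image(n);P=cloud(n,d)
    for q in cams.outline_of(n,'top_plate')[:2]:
        K=P[q['mask']];K=K[~np.isnan(K[:,0])];m=np.median(K[:,2]);K=K[abs(K[:,2]-m)<.006];print(n,q['p'],len(K),rect(K) if len(K)>5 else 0,K.min(0),K.max(0),m)
    return im,P
E
python3 - <<'E'
from m import *
s=observe();print(s['position'],s['ft_force'])
for n in('scene','top'):plate(n)
E
```

```text
[ 6.13414584e-01 -2.62389147e-04  2.10885937e-01] [-0.53420454  0.100354   -0.62453594]
scene 0.85 887 (array([508.2,  -2.2]), array([163.5,  74.2]), 1.56) [ 0.42596279 -0.03941309  0.09870588] [0.59020834 0.03489947 0.11053219] 0.10461219548679479
```

Plate now at x≈0.507 (overhang ~66 mm), flat. Moving over the overhang with the jaws open.

>>> move_arm:
  jaw: [8.5,8.5,8.5,8.5,8.5,8.5,8.5,8.5,8.5,8.5,8.5,8.5]
  dp:
    - [-2.8,0,0]
    - [-2.8,0,0]
    - [-2.8,0,0]
    - [-2.8,0,0]
    - [-2.9,0,0]
    - [0,0,2]
    - [0,0,2]
    - [0,0,2]
    - [0,0,1.5]
    - [0,0,0]
    - [0,0,0]
    - [0,0,0]
  turn:
    - [0,0,0]
    - [0,0,0]
    - [0,0,0]
    - [0,0,0]
    - [0,0,0]
    - [0,0,0]
    - [0,0,0]
    - [0,0,0]
    - [0,0,0]
    - [0,0,0]
    - [0,0,0]
    - [0,0,0]

```text
time_s: 7.63
position: [0.473, -0.0028, 0.1375]
tool_rot: [[1.0, 0.017, 0.001], [0.017, -1.0, -0.0], [0.001, 0.0, -1.0]]
ft_force: [0.2, 0.4, 0.1]
grip_width: 0.0848
gripper_force: 0.0
```

```bash
python3 - <<'E'
from m import *
s=observe();print(s['position'],s['ft_force'],s['grip_width'])
im,P=plate('scene');plate('top')
cv2.imwrite('pics/s3.png',cv2.resize(im[130:270,230:370,::-1],(600,600),interpolation=cv2.INTER_CUBIC))
E
```

```text
[ 0.47300548 -0.00279011  0.13751369] [0.19090186 0.4066162  0.05699458] 0.08476021792562931
scene 0.92 896 (array([509.8,  -2.4]), array([162.6,  72.3]), 0.99) [ 0.42839651 -0.03835912  0.0988551 ] [0.59090194 0.03499507 0.11047861] 0.10467635955275001
top 0.63 163 (array([452. ,  -2.9]), array([67.7, 18.9]), 80.4) [ 0.43808661 -0.03525838  0.09898975] [0.46631384 0.02948015 0.10775863] 0.10376853888169346
```

View pics/s3.png

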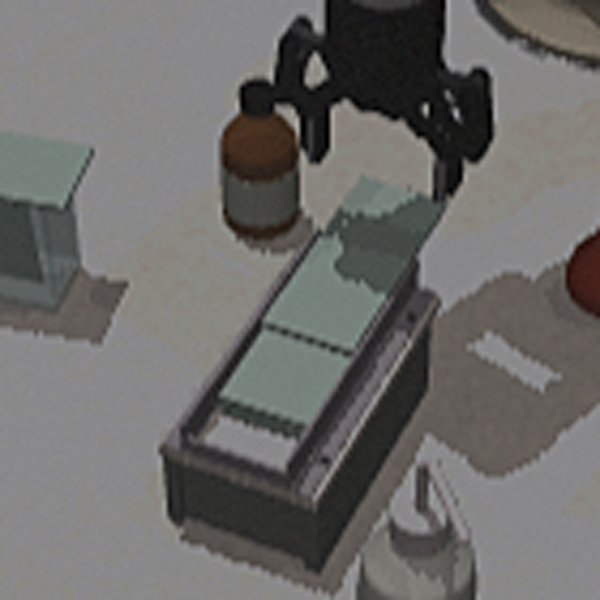

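The top plate overhangs the front with the second plate's back end visible behind it (~(310,340)), and the open fingers straddle the overhang. Descend and pinch.

>>> move_arm:
  jaw: [8.54,8.54,8.54,8.54,8.54,8.54]
  dp:
    - [0,0,1.5]
    - [0,0,1.5]
    - [0,0,1.5]
    - [0,0,1.4]
    - [0,0,0]
    - [0,0,0]
  turn:
    - [0,0,0]
    - [0,0,0]
    - [0,0,0]
    - [0,0,0]
    - [0,0,0]
    - [0,0,0]

```text
time_s: 8.33
position: [0.4726, -0.0027, 0.078]
tool_rot: [[1.0, 0.017, -0.001], [0.017, -1.0, 0.0], [-0.001, -0.0, -1.0]]
ft_force: [-0.1, 0.2, 0.4]
grip_width: 0.0851
gripper_force: 0.0
```

>>> move_arm:
  jaw: [7.8,7.4,7.0,6.6,6.2,6.0,6.0,6.0,6.0,6.0]
  dp:
    - [0,0,0]
    - [0,0,0]
    - [0,0,0]
    - [0,0,0]
    - [0,0,0]
    - [0,0,0]
    - [0,0,0]
    - [0,0,0]
    - [0,0,0]
    - [0,0,0]
  turn:
    - [0,0,0]
    - [0,0,0]
    - [0,0,0]
    - [0,0,0]
    - [0,0,0]
    - [0,0,0]
    - [0,0,0]
    - [0,0,0]
    - [0,0,0]
    - [0,0,0]
  force: 80

```text
time_s: 9.17
position: [0.4728, -0.0028, 0.0788]
tool_rot: [[1.0, 0.017, 0.001], [0.017, -1.0, -0.0], [0.001, 0.001, -1.0]]
ft_force: [-2.0, -1.6, 9.0]
grip_width: 0.0638
gripper_force: 85.3
```

>>> move_arm:
  jaw: [6.0,6.0,6.0,6.0,6.0,6.0,6.0,6.0,6.0,6.0,6.0]
  dp:
    - [0,0,-0.3]
    - [0,0,-0.6]
    - [0,0,-0.9]
    - [0,0,-0.9]
    - [0,0,-0.9]
    - [0,0,-0.9]
    - [0,0,-0.9]
    - [0,0,-0.9]
    - [0,0,-0.7]
    - [0,0,-0.4]
    - [0,0,0]
  turn:
    - [0,0,0]
    - [0,0,0]
    - [0,0,0]
    - [0,0,0]
    - [0,0,0]
    - [0,0,0]
    - [0,0,0]
    - [0,0,0]
    - [0,0,0]
    - [0,0,0]
    - [0,0,0]

```text
time_s: 10.08
position: [0.4729, -0.0028, 0.1527]
tool_rot: [[1.0, 0.017, 0.001], [0.017, -1.0, -0.0], [0.001, 0.0, -1.0]]
ft_force: [0.8, -0.3, -1.9]
grip_width: 0.0638
gripper_force: 88.0
```

```bash
python3 - <<'E'
from m import *
s=observe();print(s['position'],s['ft_force'],s['grip_width'],s['gripper_force'])
im,P=plate('scene');plate('top')
r=cams.outline_of('scene','top_plate')[0];K=P[r['mask']];K=K[~np.isnan(K[:,0])];K=K[abs(K[:,2]-np.median(K[:,2]))<.02]
A=np.c_[K[:,:2],np.ones(len(K))];print('plane',np.linalg.lstsq(A,K[:,2],rcond=None)[0])
cv2.imwrite('pics/s4.png',cv2.resize(im[100:270,230:400,::-1],(600,600),interpolation=cv2.INTER_CUBIC))
E
```

```text
[ 0.47288524 -0.00276918  0.15269045] [ 0.79621515 -0.29825631 -1.89548417] 0.06383912345579425 87.95871376991272
scene 0.75 835 (array([508.9,  -2.5]), array([163.3,  67. ]), 0.54) [ 0.42747262 -0.03652723  0.17260173] [0.59078083 0.03169957 0.18399312] 0.17802278493419543
top 0.74 289 (array([508.8,  -2.4]), array([159.2,  63.8]), 0.24) [ 0.42934542 -0.0345891   0.17246211] [0.58850921 0.02927653 0.18029317] 0.17623446349352545
plane [-0.00605734 -0.00319934  0.18108187]
```

View pics/s4.png

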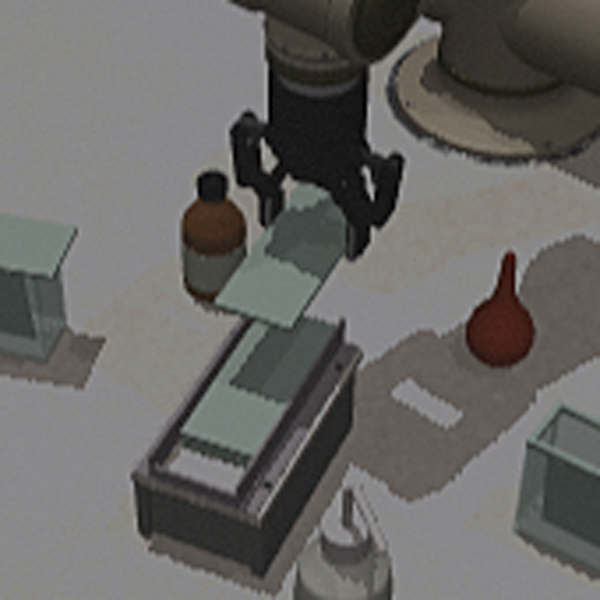

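The plate is held level, clear of the holder; the rest of the stack stayed, bottles untouched. Now turn it by about 80°, then cross over.

>>> move_arm:
  jaw: [6.0,6.0,6.0,6.0,6.0,6.0,6.0,6.0,6.0,6.0,6.0,6.0]
  dp:
    - [0,0,-0.2]
    - [0,0,-0.3]
    - [0,0,-0.3]
    - [0,0,-0.2]
    - [0,0,0]
    - [0,0,0]
    - [0,0,0]
    - [0,0,0]
    - [0,0,0]
    - [0,0,0]
    - [0,0,0]
    - [0,0,0]
  turn:
    - [0,0,-0.06]
    - [0,0,-0.11]
    - [0,0,-0.11]
    - [0,0,-0.11]
    - [0,0,-0.11]
    - [0,0,-0.11]
    - [0,0,-0.11]
    - [0,0,-0.11]
    - [0,0,-0.11]
    - [0,0,-0.11]
    - [0,0,-0.11]
    - [0,0,-0.11]

```text
time_s: 11.33
position: [0.4725, -0.0027, 0.1615]
tool_rot: [[0.275, 0.961, -0.001], [0.961, -0.275, 0.0], [-0.0, -0.001, -1.0]]
ft_force: [-0.3, 0.7, -1.1]
grip_width: 0.064
gripper_force: 88.0
```

>>> move_arm:
  jaw: [6.0,6.0,6.0,6.0]
  dp:
    - [0,0,0]
    - [0,0,0]
    - [0,0,0]
    - [0,0,0]
  turn:
    - [0,0,-0.08]
    - [0,0,-0.047]
    - [0,0,0]
    - [0,0,0]

```text
time_s: 11.67
position: [0.4725, -0.0027, 0.1616]
tool_rot: [[0.158, 0.987, -0.0], [0.987, -0.158, 0.0], [0.0, -0.0, -1.0]]
ft_force: [0.8, -0.2, -1.6]
grip_width: 0.0638
gripper_force: 88.0
```

```bash
python3 - <<'E'
from m import *
s=observe();R=s['tool_rot'];p=np.array(s['position']);print(p,np.degrees(np.arctan2(R[1][0],R[0][0])),s['grip_width'],s['q'])
for n in('scene','top'):
    im,P=plate(n)
    for r in cams.outline_of(n,'open_tank')[:2]:
        K=P[r['mask']];K=K[~np.isnan(K[:,0])];K=K[abs(K[:,2]-.11)<.003]
        if len(K)>5:print('tank',r['p'],len(K),rect(K))
t=np.array([.5362,.2499,.1627]);print('tool shift cm',np.round(np.array(R).T@(t-p)*100,2))
E
```

```text
[ 0.47251034 -0.00269587  0.16157248] 80.91149021950181 0.0637961821871973 [-1.47250793e+01  1.81088535e+01  9.28220687e+01 -9.61251898e-04
  6.90961944e+01 -5.63622677e+00]
scene 0.72 706 (array([478.9,  34.4]), array([158.8,  71.6]), 81.04) [ 0.43849413 -0.04892361  0.18041361] [0.52471036 0.11397532 0.19183883] 0.1863717699653923
tank 0.98 201 (array([543.9, 285.1]), array([129.6,  55.7]), 81.1)
top 0.77 501 (array([476.4,  33.8]), array([158.6,  62.8]), 77.84) [ 0.43673333 -0.03975787  0.18098827] [0.5219489  0.11275001 0.18993285] 0.18566630850121102
tank 0.93 380 (array([542. , 285.2]), array([132.2,  53.2]), 81.16)
tool shift cm [25.95  2.3  -0.11]
```

>>> move_arm:
  jaw: [6.0,6.0,6.0,6.0,6.0,6.0,6.0,6.0,6.0,6.0,6.0,6.0]
  dp:
    - [1.2,0.12,0]
    - [2.4,0.22,0]
    - [3.0,0.28,0]
    - [3.0,0.3,0]
    - [3.0,0.3,0]
    - [3.0,0.3,0]
    - [3.0,0.3,0]
    - [3.0,0.28,0]
    - [2.4,0.22,0]
    - [1.2,0.1,0]
    - [0.6,0.06,0]
    - [0,0,0]
  turn:
    - [0,0,0]
    - [0,0,0]
    - [0,0,0]
    - [0,0,0]
    - [0,0,0]
    - [0,0,0]
    - [0,0,0]
    - [0,0,0]
    - [0,0,0]
    - [0,0,0]
    - [0,0,0]
    - [0,0,0]

```text
time_s: 12.97
position: [0.5373, 0.2486, 0.1615]
tool_rot: [[0.156, 0.988, -0.0], [0.988, -0.156, -0.0], [-0.0, -0.0, -1.0]]
ft_force: [-0.9, -0.8, -1.9]
grip_width: 0.0641
gripper_force: 88.0
```

>>> move_arm:
  jaw: [6.0,6.0,6.0,6.0,6.0,6.0]
  dp:
    - [0,0,1]
    - [0,0,1.3]
    - [0,0,1.3]
    - [0,0,0.8]
    - [0,0,0]
    - [0,0,0]
  turn:
    - [0,0,0]
    - [0,0,0]
    - [0,0,0]
    - [0,0,0]
    - [0,0,0]
    - [0,0,0]

```text
time_s: 13.47
position: [0.5374, 0.2475, 0.1176]
tool_rot: [[0.157, 0.988, -0.001], [0.988, -0.157, -0.0], [-0.0, -0.001, -1.0]]
ft_force: [0.2, 0.1, -1.7]
grip_width: 0.0641
gripper_force: 88.1
```

```bash
python3 - <<'E'
from m import *
s=observe();R=np.array(s['tool_rot']);p=np.array(s['position']);print(p,np.degrees(np.arctan2(R[1][0],R[0][0])),s['grip_width'])
t=np.array([.5378,.2483,.0908+.005]);print('to go cm',np.round(R.T@(t-p)*100,2))
plate('top');im,P=plate('scene')
cv2.imwrite('pics/s5.png',cv2.resize(im[170:290,340:460,::-1],(600,600),interpolation=cv2.INTER_CUBIC))
E
```

```text
[0.53737575 0.24749674 0.11761735] 80.94666915733893 0.06414985685660492
to go cm [0.09 0.03 2.18]
top 0.68 299 (array([544.8, 278. ]), array([152.8,  62.8]), 78.29) [0.49959236 0.20089964 0.13681282] [0.5629262  0.35836544 0.14632742] 0.14228657639270248
scene 0.57 856 (array([544.4, 282.9]), array([160.6,  71.7]), 81.87) [0.50989795 0.20054879 0.13765241] [0.58878517 0.36485297 0.14872533] 0.1431264920295966
scene 0.42 189 (array([544. , 284.4]), array([130.9,  55.7]), 81.74) [0.51315268 0.21635759 0.05610949] [0.58075767 0.35149834 0.06800442] 0.06204290122916878
```

View pics/s5.png

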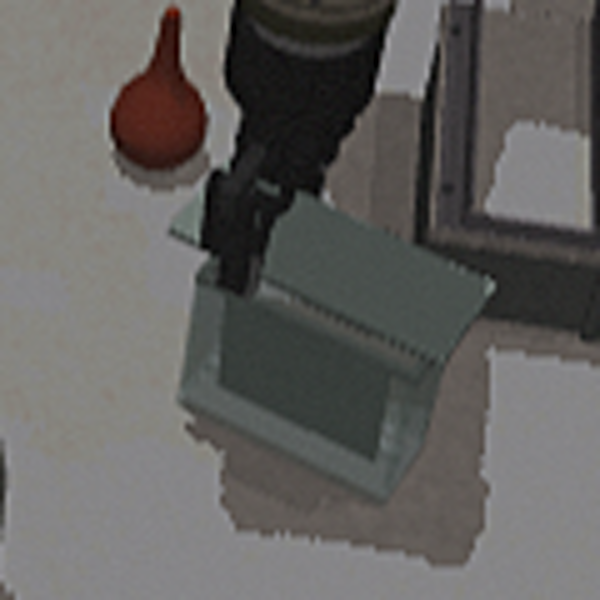

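The plate hangs level over the tank, about 27 mm above the rim and aligned with it (offset ~2 mm). Lowering.

>>> move_arm:
  jaw: [6.0,6.0,6.0,6.0,6.0,6.0,6.0]
  dp:
    - [0.1,0.03,0.6]
    - [0,0,0.6]
    - [0,0,0.6]
    - [0,0,0.4]
    - [0,0,0.2]
    - [0,0,0]
    - [0,0,0]
  turn:
    - [0,0,0]
    - [0,0,0]
    - [0,0,0]
    - [0,0,0]
    - [0,0,0]
    - [0,0,0]
    - [0,0,0]

```text
time_s: 14.25
position: [0.5379, 0.2492, 0.0937]
tool_rot: [[0.156, 0.988, -0.0], [0.988, -0.156, -0.0], [-0.0, -0.0, -1.0]]
ft_force: [0.7, 0.4, -1.3]
grip_width: 0.0641
gripper_force: 88.2
```

>>> move_arm:
  jaw: [6.0,6.0,6.0,6.0]
  dp:
    - [0,0,0.1]
    - [0,0,0.1]
    - [0,0,0]
    - [0,0,0]
  turn:
    - [0,0,0]
    - [0,0,0]
    - [0,0,0]
    - [0,0,0]

```text
time_s: 14.58
position: [0.5379, 0.2492, 0.0919]
tool_rot: [[0.156, 0.988, 0.0], [0.988, -0.156, 0.0], [0.0, 0.0, -1.0]]
ft_force: [1.2, 0.1, -1.5]
grip_width: 0.0637
gripper_force: 88.2
```

>>> move_arm:
  jaw: [6.0,6.0,6.0,6.0]
  dp:
    - [0,0,0.05]
    - [0,0,0.05]
    - [0,0,0]
    - [0,0,0]
  turn:
    - [0,0,0]
    - [0,0,0]
    - [0,0,0]
    - [0,0,0]

```text
time_s: 14.92
position: [0.538, 0.2492, 0.0913]
tool_rot: [[0.156, 0.988, 0.001], [0.988, -0.156, 0.0], [0.0, 0.001, -1.0]]
ft_force: [-2.1, -0.6, 4.5]
grip_width: 0.0641
gripper_force: 88.6
```

>>> move_arm:
  jaw: [6.0,6.0,6.0,6.0]
  dp:
    - [0,0,0.05]
    - [0,0,0]
    - [0,0,0]
    - [0,0,0]
  turn:
    - [0,0,0]
    - [0,0,0]
    - [0,0,0]
    - [0,0,0]

```text
time_s: 15.25
position: [0.538, 0.2492, 0.0912]
tool_rot: [[0.156, 0.988, 0.001], [0.988, -0.156, 0.0], [0.0, 0.001, -1.0]]
ft_force: [-2.3, -0.1, 8.3]
grip_width: 0.0638
gripper_force: 89.1
```

The plate rests on the rim (force changed sign). I open the fingers slowly and then retreat upward.

>>> move_arm:
  jaw: [6.5,6.6,6.7,6.9,7.2,7.6,8.0,8.5,8.54,8.54,8.54,8.54]
  dp:
    - [0,0,0]
    - [0,0,0]
    - [0,0,0]
    - [0,0,0]
    - [0,0,0]
    - [0,0,0]
    - [0,0,0]
    - [0,0,0]
    - [0,0,0]
    - [0,0,0]
    - [0,0,0]
    - [0,0,0]
  turn:
    - [0,0,0]
    - [0,0,0]
    - [0,0,0]
    - [0,0,0]
    - [0,0,0]
    - [0,0,0]
    - [0,0,0]
    - [0,0,0]
    - [0,0,0]
    - [0,0,0]
    - [0,0,0]
    - [0,0,0]
  force: 20

```text
time_s: 16.25
position: [0.5379, 0.2492, 0.0903]
tool_rot: [[0.156, 0.988, -0.0], [0.988, -0.156, 0.0], [0.0, -0.0, -1.0]]
ft_force: [0.6, 0.4, 0.2]
grip_width: 0.0855
gripper_force: 0.0
```

>>> move_arm:
  jaw: [8.54,8.54,8.54,8.54,8.54,8.54,8.54,8.54,8.54,8.54]
  dp:
    - [0,0,-0.5]
    - [0,0,-1]
    - [0,0,-1.5]
    - [0,0,-2]
    - [0,0,-2.5]
    - [0,0,-2.5]
    - [-2.5,0,-2]
    - [-3,0,0]
    - [-3,0,0]
    - [0,0,0]
  turn:
    - [0,0,0]
    - [0,0,0]
    - [0,0,0]
    - [0,0,0]
    - [0,0,0]
    - [0,0,0]
    - [0,0,0]
    - [0,0,0]
    - [0,0,0]
    - [0,0,0]

```text
time_s: 17.08
position: [0.5242, 0.1617, 0.2119]
tool_rot: [[0.159, 0.987, 0.001], [0.987, -0.159, -0.001], [-0.001, 0.002, -1.0]]
ft_force: [0.7, -0.3, 1.3]
grip_width: 0.0855
gripper_force: 0.0
```

```bash
python3 - <<'E'
from m import *
print(observe()['position'],observe()['time_s'])
im,P=plate('scene');im2,P2=plate('top')
for P_,b in((P,(180,260,370,440)),(P2,(165,225,160,245))):
    K=P_[b[0]:b[1],b[2]:b[3]].reshape(-1,3);K=K[~np.isnan(K[:,0])]
    for z0,z1 in((.113,.119),(.03,.105)):
        k=K[(K[:,2]>z0)&(K[:,2]<z1)];print(z0,len(k),rect(k))
cv2.imwrite('pics/s6.png',np.hstack([cv2.resize(im[170:290,340:460,::-1],(400,400)),cv2.resize(im2[140:260,145:265,::-1],(400,400))]))
E
```

```text
[0.52418159 0.16165923 0.21188512] 17.0833
scene 0.68 1143 (array([544.7, 283.8]), array([161.3,  72.6]), 80.2) [0.49774872 0.20251858 0.11064665] [0.59003253 0.366461   0.12220139] 0.11650876192219439
top 0.72 498 (array([539.3, 267.1]), array([45.2, 73.7]), 4.57) [0.51522044 0.22872989 0.11136427] [0.56037173 0.30383943 0.12105246] 0.11603043663199519
0.113 1000 (array([544.3, 283.8]), array([161.2,  72.2]), 79.77)
0.03 1655 (array([440.3, 275.4]), array([314.9, 210.7]), 26.54)
0.113 499 (array([537.4, 266.4]), array([47.3, 74.6]), 1.5)
0.03 1 (array([519.9, 315. ]), array([0., 0.]), 0.0)
```

View pics/s6.png

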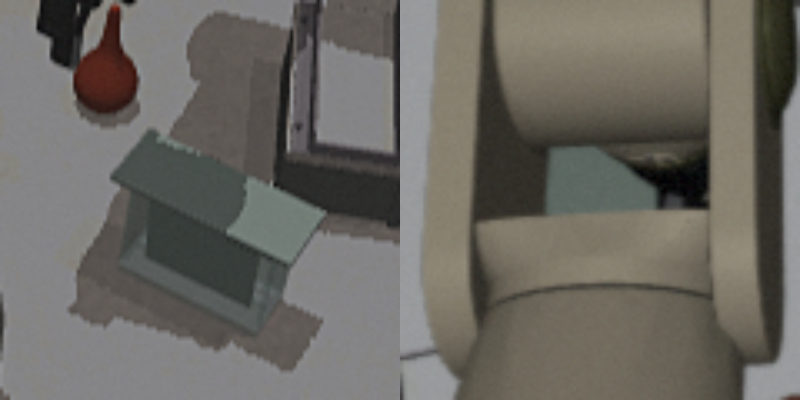

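The plate lies level on the tank (top at 0.116 m), about 1.5 mm off centre and about 1° off square, the bulb is untouched and the gripper is clear. Handing in.

```bash
python3 -c "
from rig import ticket
print(ticket.close_job())"
```

```text
the job is handed in; nothing more can be done
None
```

The top plate now closes the open tank: it lies level on the rim, about 1.5 mm off centre and 1° off square by the scene camera. I handed the job in after about 17 s of robot time; no verdict came back.

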